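Set the last tier collar of a laboratory shaker to the setting gauge

ROBOT

A 6-joint arm with a two-finger parallel gripper is mounted at the origin on the work surface. World frame = base frame: x ahead of the robot, y to its left, z up, the work surface at z = 0. Lengths are in m, angles in rad, forces in N, time in s.
With the tool pointing down it reaches from about 0.35 to 0.85 m from the base axis. Payload 8.1 kg.
Tool frame: the origin (TCP) lies at the very end of the fingers, on their centre line; the grasp point (between the pads) lies 19 mm behind it; z points along the fingers, y is the line along which they close (so a half turn about z gives the same grasp; the last joint's range is limited). The gripper opens to 93 mm and grips with 3 to 60 N. Pads are 15 mm wide; open, the fingers measure 128 mm over their backs; the gripper's body (75 mm by 188 mm) begins 65 mm behind the grasp point.
Start: joints at [1.038, 0.13, 1.488, -0, 1.523, -0.085], TCP at [0.26, 0.541, 0.219] pointing down, gripper open.
Joint ranges: [-2.96, 2.96], [-0.89, 2.26], [0.02, 2.5], [-1.34, 4.48], [0, 2.73], [-2.66, 2.66]. Speed limits (rad/s): [2.39, 2.39, 2.79, 3.14, 3.14, 3.14].

INTERFACE

Orientations are given as a rotation vector (axis times angle).
In Python, from plant import monitor, eyes, ticket gives the robot as it stands.
- The arm moves only by the tool arm_command, never from a script. Its argument "deltas" is a list that holds one entry, the list of rows, each a list of 6 numbers: the shift along the world's x, y, z in cm, then the turn, a rotation vector about the world's x, y, z in degrees. In form: [[[tx, ty, tz, rx, ry, rz], ...]]. A call has 1 to 12 rows; each row shifts and turns the commanded pose from where the row before left it; what a row does not reach is not made up. A row lasts 1/12 s, in which the tool goes at most 41.7 mm and 7.16 degrees, less where a joint would pass 70% of its speed; a pose out of reach is approached as far as the arm can. A call is refused whole if a number of a shift passes 4.17 or a number of a turn 7.16, either way. A call with a gripper value outside its range is refused whole. "gripper" is the opening, from -1 (shut) to 1 (fully open), set as the call begins (left out, the last holds). The fingers move at their own pace and stop on an object; "squeeze" is the grip in N (left out, the last holds). Time passes only in rows, so rows that do not move let the fingers close. It gives the time, the measured TCP pose, the force, the opening and the grip force at its end, in the units of the state.
- monitor.read_state(): the state, without advancing time (a new reading comes with each control period).
- eyes.read_camera(name): name is "scene" or "side" or "wrist"; returns the picture (384x512x3 uint8, blue, green, red); there is no depth.
- eyes.camera_model(name): a dict with "fx", "fy", "cx", "cy" (pixels), "k1" (the pictures are not rectified: a ray, as slopes to the right and down, at radius r is drawn at 1 + k1 r^2 times it, then the intrinsics apply), "rvec" (rotation vector, rad) and "tvec" (3), from world to camera coordinates, as OpenCV has them. Camera axes: x right, y down, z forward; pixel columns grow to the right and rows downward; lengths in m; the calibration is good to about 2 mm. A picture is of the moment at which its call begins: read the wrist's pose just before it. camera_model takes no time and is no camera call; for the wrist camera it gives the pose at the moment of the call.
- ticket.close_job(): hands the job in; it is judged then, once.
The state is a dict: "t": time; "q": joint angles; "dq": joint speeds; "joint_torque": joint torques, N m; "tool_pos": TCP position; "orientation": TCP orientation; "force": force on the tool from outside, world axes, zero at the start; "wrist_torque": the same for the moment, N m; "opening": finger opening in m; "gripper_force": force on a finger pad.
Only numpy, scipy, OpenCV 4.12 (cv2) and the standard library are available. Lean on these libraries where they do the work, as an engineer would, in place of code of your own. Each camera call takes 0.05 s, during which the arm holds its last target. There are 200 camera calls.

TASK

The upper tray of this shaker must sit level on the four knurled collars, but one of the two front collars stands too high. Slip the horseshoe setting gauge round that collar's threaded rod, standing flat on the platform, then spin the collar down until it nips the gauge, firm enough to feel but not forced, and take the hand off it. Draw the gauge out again without shifting the collar, set it down on the bench clear of the shaker, and leave the other things on the bench where they are.

Things in the scene. Friction and masses are not known exactly. Their poses are not given: they have to be found in the camera images.
- shaker: Orbital shaker, white, red front panel facing the robot; fixed, does not move. Origin on the bench under its centre; x to its rear, y to the left seen from the panel, z up. Platform on top 240 mm (x) by 220 mm (y), surface 100 mm above the bench. Four threaded rods stand at x +-65, y +-60 mm, each with a knurled collar; three collars are set, undersides 30 mm above the platform, and do not turn.
- rod_foot (a point): Foot of the rod whose collar is to be set: on the rod's axis, at the platform surface. It is the left or the right of the two front rods (x = -65 mm on the shaker).
- rod_top (a point): Upper end of the same rod, 75 mm above the platform; rod 12 mm thick, all four alike. With the collar down on the gauge the rod stands 25 mm out of it: a gripper pointing straight down can close its fingertips on the collar with the rod between the fingers.
- collar: The collar to set, 40 mm in diameter, 20 mm high: a threaded hub with a nylon face below, in a knurled grip sleeve (17 mm high). Origin on the rod's axis at its underside, z up; it starts 33.4 to 34.8 mm above the platform. Right-hand thread, 8 mm per turn: clockwise from above lowers it, 1.27 mm per radian. It stays where it is left; only turning moves it along the rod.
- collar_top (a point): Centre of the collar's upper face. The sleeve sits on a rubber bush, 0.8 N m per rad: it winds up a little and springs back when let go; the hub stays. Free drag 0.06 N m. Bearing on the gauge, the torque grows by 0.006 to 0.01 N m per newton of nip; 0.1 rad more turns in about 4 N, and a light nip is 5 to 12 N. Grip it 2 to 4 mm above its underside, clear of the gauge.
- gauge: Loose steel horseshoe gauge with a black grip, 30 mm high everywhere, about 200 g, standing flat on the bench. Origin on its underside at the slot's centre, where the rod comes; +x points to the grip, z up. Fork 44 mm wide (y), slot 18 mm wide, its bottom at x = +10 mm. It enters round the rod from any free side, under the raised collar with 3.4 to 4.8 mm to spare.
- slot_mouth (a point): Middle of the slot's open end, on the gauge's underside, 27 mm from the gauge's origin in its -x direction, between the flared tips of the fork.
- gauge_grip (a point): Where to hold the gauge: middle of the black grip, x = +84 mm on the gauge, 15 mm above its underside. The grip is 14 mm wide (y) and runs from x = 56 to 106 mm; a 12 mm neck joins it to the fork. The balance point is near x = +14 mm.
- tube_rack: Orange microtube rack, 66 by 116 mm, 43 mm high, loose, to be left alone. Origin under its centre.
- timer: Small white laboratory timer, 50 by 64 mm, 20 mm high, loose, to be left alone. Origin under its centre.
- bottle: Glass jar with a blue cap, 64 mm in diameter, 110 mm high, loose, to be left alone. Origin under its centre.
Things that resemble listed ones, but are neither listed nor needed, are in the scene too. Leave any purple look-alike of the gauge alone.

How it is judged:
By the outcome, as a careful person would: the job done as asked, in the order asked, and still so for the second after the job is handed in, with the robot touching nothing.
It also fails if it takes over 72 s, if anything falls off the work surface, if the arm or the gripper's body presses on something with over 40 N, if the wrist force passes 120 N, or if a joint passes its speed limit or range.

## Working session

There is one attempt and no reset: what is moved stays moved. The work goes in short steps, Python scripts to look and compute and a tool call to move; the robot and the scene stay as the last step left them, time stands still between calls to the robot, and variables do not carry over. Pictures are saved under pics/ and viewed, at most 10 in all, crops included, and the job is handed in when it is done.

Besides the shell and the picture viewer there is one more tool, called after "Request:" as name([rows], argument=value, ...), one row to a line, values as JSON. arm_command: Moves the arm, as the interface text tells. Its arguments: {"type":"object","properties":{"deltas":{"type":"array"},"gripper":{"type":"number"},"squeeze":{"type":"number"}},"required":["deltas"]}

```bash
mkdir -p pics; ls; cat > h.py <<'E'
import numpy as np, cv2
from plant import monitor, eyes, ticket
def cam(n):
    m=eyes.camera_model(n); R=cv2.Rodrigues(np.array(m["rvec"],float))[0]; t=np.array(m["tvec"],float); return m,R,t
def ray(c,px):
    m,R,t=c; d=np.array([(px[0]-m["cx"])/m["fx"],(px[1]-m["cy"])/m["fy"]]); u=d.copy()
    for _ in range(20): u=d/(1+m["k1"]*(u@u))
    v=R.T@np.array([u[0],u[1],1.]); return -R.T@t, v/np.linalg.norm(v)
def plane(c,px,z):
    o,v=ray(c,px); return o+v*(z-o[2])/v[2]
def proj(c,P):
    m,R,t=c; p=R@np.array(P,float)+t; u=p[:2]/p[2]; u=u*(1+m["k1"]*(u@u)); return np.array([u[0]*m["fx"]+m["cx"],u[1]*m["fy"]+m["cy"]])
def tri(obs):
    A=np.zeros((3,3));b=np.zeros(3);L=[]
    for c,px in obs:
        o,v=ray(c,px);M=np.eye(3)-np.outer(v,v);A+=M;b+=M@o;L.append((o,v))
    X=np.linalg.solve(A,b); return X,[np.linalg.norm(np.cross(X-o,v)) for o,v in L]
E
python3 - <<'E'
from h import *
s=monitor.read_state(); print(s["t"],s["tool_pos"],s["orientation"],s["opening"])
ims=[]
for n in ["scene","side","wrist"]:
    c=cam(n); im=eyes.read_camera(n); cv2.imwrite(f"pics/raw_{n}.png",im); np.save(f"pics/{n}.npy",np.array([c[0][k] for k in("fx","fy","cx","cy","k1")]))
    print(n,c[0], "pos",-c[1].T@c[2])
for n in ["scene","side"]:
    im=cv2.imread(f"pics/raw_{n}.png"); cv2.imwrite(f"pics/v_{n}.png",cv2.resize(im,(800,600)))
E
```

```text
pics
0.0 [0.25946744 0.54036555 0.21759927] [-6.97363620e-01 -3.06265623e+00  2.72563385e-03] 0.09328246474517884
scene {'fx': 360.9758918167852, 'fy': 360.9758918167852, 'cx': 257.9427626475824, 'cy': 188.92952962610204, 'k1': -0.05245579561214678, 'rvec': array([ 1.46456785,  2.3633069 , -0.67625523]), 'tvec': array([ 0.26148589, -0.32947859,  1.32495358])} pos [0.9855003  0.20988112 0.95769101]
side {'fx': 483.2736811338629, 'fy': 483.2736811338629, 'cx': 254.25752004470772, 'cy': 191.03678227310135, 'k1': -0.020021256791156527, 'rvec': array([ 0.23653063, -2.59599818,  1.56426824]), 'tvec': array([0.50299368, 0.17930638, 1.53850637])} pos [0.25274247 1.34683681 0.87994724]
wrist {'fx': 271.77296801748736, 'fy': 271.77296801748736, 'cx': 258.1908300343714, 'cy': 192.47310784054415, 'k1': -0.05515769063303187, 'rvec': array([-2.44627089, -1.5380669 , -0.22082867]), 'tvec': array([-0.59879378, -0.03415804,  0.39002215])} pos [0.18977248 0.57371551 0.38298167]
```

View pics/v_scene.png

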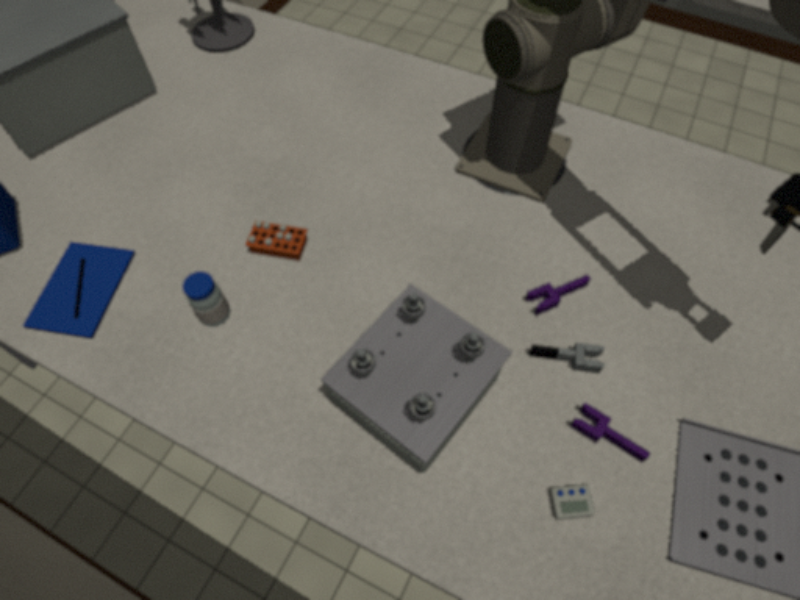

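View pics/v_side.png

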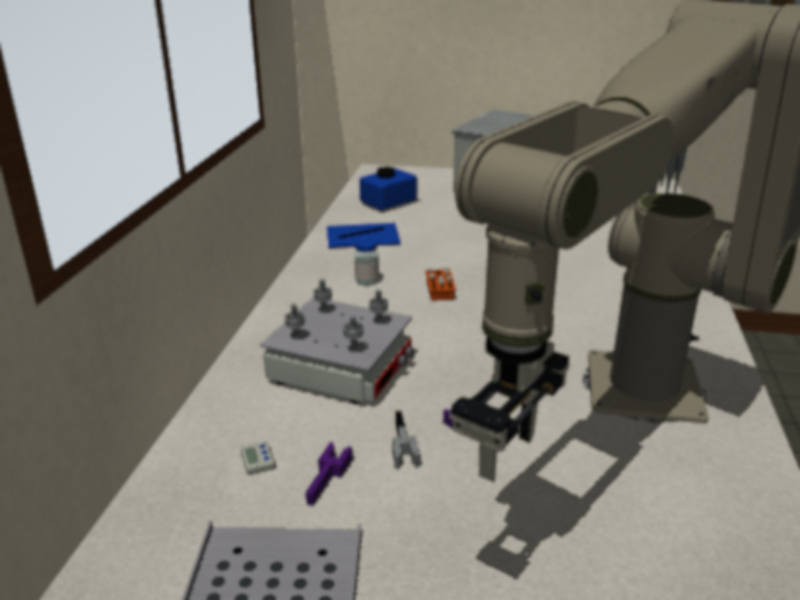

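Scene (800 px view): the steel gauge with black grip is at about (565,355). The purple look-alikes are at (557,292) and (610,432), to be left alone. The shaker is at (417,375), and its front collars at (413,303) and (471,345). The side view agrees: gauge at (404,440), red panel to the right at (392,370).

```bash
python3 - <<'E'
from h import *
sc,si=cam("scene"),cam("side"); k=.64
print("plat corners");P=[]
for p in [(413,286),(512,352),(425,468),(323,383)]:
    X=plane(sc,np.array(p)*k,.1);P.append(X);print(X.round(3))
P=np.array(P);print("ctr",P.mean(0), [np.linalg.norm(P[i]-P[(i+1)%4]).round(3) for i in range(4)])
for nm,a,b in [("gripend",(530,350),(399,413)),("fork",(588,357),(405,448))]:
    print(nm,plane(sc,np.array(a)*k,.03),tri([(sc,np.array(a)*k),(si,np.array(b)*k)]))
for nm,a,b in [("rodFL?",(471,340),(353,322)),("rodFR?",(413,292),(378,293)),("bk",(421,400),(294,308)),("bk2",(361,350),(323,284))]:
    print(nm,tri([(sc,np.array(a)*k),(si,np.array(b)*k)]))
for nm,a in [("rack",(277,241)),("timer",(571,500)),("bottle",(202,285)),("purp1",(557,292)),("purp2",(610,432))]:
    print(nm,plane(sc,np.array(a)*k,.03).round(3))
E
```

```text
plat corners
[ 0.491 -0.026  0.1  ]
[0.536 0.181 0.1  ]
[0.776 0.134 0.1  ]
[ 0.725 -0.075  0.1  ]
ctr [0.63188871 0.05355232 0.1       ] [np.float64(0.212), np.float64(0.245), np.float64(0.215), np.float64(0.239)]
gripend [0.48070199 0.20726661 0.03      ] (array([0.47222352, 0.20585312, 0.01990273]), [np.float64(0.002962940545224123), np.float64(0.002962940545223979)])
fork [0.44746453 0.30698101 0.03      ] (array([0.44140137, 0.30711382, 0.02228624]), [np.float64(0.0015631522048748312), np.float64(0.001563152204874788)])
rodFL? (array([0.5758669 , 0.11749983, 0.15999374]), [np.float64(0.0002931472041426608), np.float64(0.0002931472041428674)])
rodFR? (array([0.54676276, 0.00140187, 0.16982983]), [np.float64(0.004798006841651914), np.float64(0.004798006841651809)])
bk (array([0.70288404, 0.09053028, 0.16434437]), [np.float64(0.0003932592106304061), np.float64(0.0003932592106302463)])
bk2 (array([ 0.67317611, -0.02712829,  0.16396542]), [np.float64(0.002976418118190308), np.float64(0.0029764181181903627)])
rack [ 0.476 -0.345  0.03 ]
timer [0.702 0.358 0.03 ]
bottle [ 0.633 -0.42   0.03 ]
purp1 [0.339 0.212 0.03 ]
purp2 [0.566 0.382 0.03 ]
```

```bash
python3 - <<'E'
from h import *
a=cv2.imread("pics/raw_scene.png")[150:290,190:450]; b=cv2.imread("pics/raw_side.png")[160:325,140:300]
a=cv2.resize(a,None,fx=3,fy=3,interpolation=2); cv2.imwrite("pics/crop_scene.png",a)
cv2.imwrite("pics/v_wrist.png",cv2.resize(cv2.imread("pics/raw_wrist.png"),(800,600)))
E
```

```text
(no output)
```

View pics/crop_scene.png

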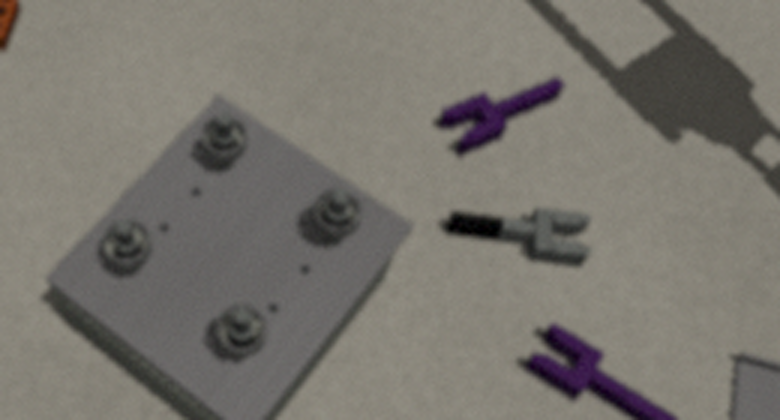

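The crop at 3x shows the only steel fork with a black grip, at crop px (515,232). The two purple ones are at (500,112) and (600,370). I take the steel one as the gauge. Next I move over it and look with the wrist camera.

Request:
arm_command([
  [[2.4,-3.4,0,0,0,-5.2],[2.4,-3.4,0,0,0,-5.2],[2.4,-3.4,0,0,0,-5.2],[2.4,-3.4,0,0,0,-5.2],[2.4,-3.4,0,0,0,-5.2],[2.4,-3.4,0,0,0,-5.2],[2.4,-3.4,0,0,0,-5.2],[2.4,-3.4,0,0,0,-5.2],[2.4,-3.4,0,0,0,-5.2],[0,0,0,0,0,0]],
])

```text
t: 0.98
tool_pos: [0.4791, 0.2288, 0.2184]
orientation: [1.87, 2.521, -0.002]
force: [-0.4, 0.8, -0.3]
opening: 0.0929
gripper_force: 0.0
```

```bash
cat >> h.py <<'E'
import pickle
def snap(n,nm):
    s=monitor.read_state(); c=cam(n); im=eyes.read_camera(n); cv2.imwrite(f"pics/{nm}.png",im); pickle.dump(c,open(f"pics/{nm}.pkl","wb")); return c,im
def load(nm): return pickle.load(open(f"pics/{nm}.pkl","rb")),cv2.imread(f"pics/{nm}.png")
def yaw():
    s=monitor.read_state(); R=cv2.Rodrigues(np.array(s["orientation"]))[0]; return np.degrees(np.arctan2(R[1,1],R[0,1])),R
E
python3 - <<'E'
from h import *
c,im=snap("wrist","w1"); s=monitor.read_state(); print(s["t"],s["tool_pos"],yaw(),s["q"],"fwd",c[1][2],"cam",-c[1].T@c[2])
cv2.imwrite("pics/w1v.png",cv2.resize(im,(800,600)))
E
```

```text
1.0333 [0.47749091 0.23145429 0.2183042 ] (np.float64(17.15958493824954), array([[-2.95034324e-01,  9.55486651e-01, -9.00630340e-05],
       [ 9.55486291e-01,  2.95034128e-01, -9.00650166e-04],
       [-8.33987542e-04, -3.51776707e-04, -9.99999590e-01]])) [ 3.55299070e-01 -5.69902473e-02  1.68080432e+00 -8.14194531e-04
  1.51817635e+00  5.58506522e-02] fwd [ 0.08342539 -0.27347123 -0.95825555] cam [0.4573274  0.30370522 0.38342606]
```

View pics/w1v.png

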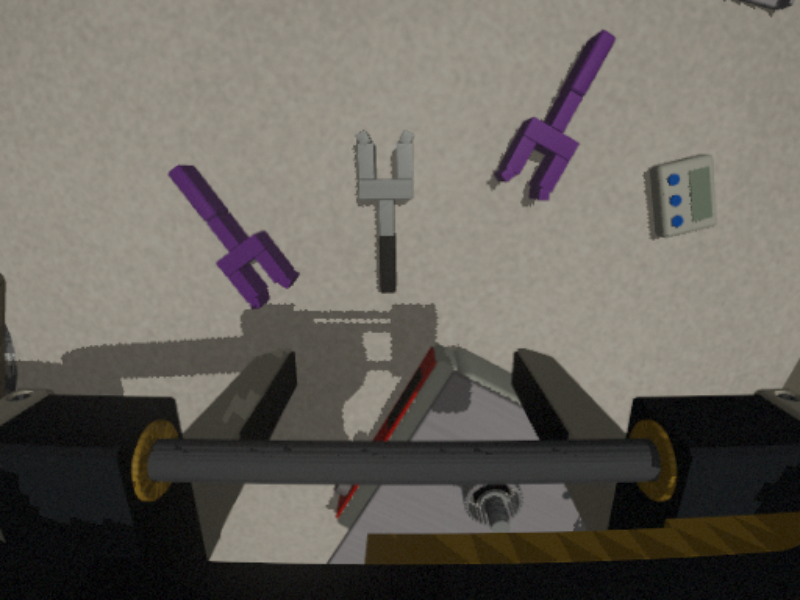

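Wrist view (800 px): the steel gauge has its fork at (386,165), tips at (364,135) and (406,135), and its black grip from (388,235) to (388,292). The shaker's left front rod is at (493,505). I'll measure the gauge from this view.

```bash
cat >> h.py <<'E'
def gauge_meas(nm,box,z=.03):
    c,im=load(nm); x0,y0,x1,y1=box; g=cv2.cvtColor(im,6)[y0:y1,x0:x1]
    _,L,st,ce=cv2.connectedComponentsWithStats((g<62).astype(np.uint8)); i=1+np.argmax(st[1:,4])
    pts=np.argwhere(L==i)[:,::-1]+[x0,y0]; r=cv2.minAreaRect(pts.astype(np.float32)); b=cv2.boxPoints(r)
    return c,im,pts,r,b,g
E
python3 - <<'E'
from h import *
c,im,pts,r,b,g=gauge_meas("w1",(236,144,262,192))
print(r,b.round(1),len(pts)); W=np.array([plane(c,p,.03) for p in b]);print(W.round(4)); print("ctr",plane(c,r[0],.03))
print(g[:, 12])
# whole gauge: brighter than bench or fork edges
G=cv2.cvtColor(im,6); 
for y in (90,95,100,105,110,120,126,135,142): print(y,G[y,222:272])
E
```

```text
((247.0, 168.5), (35.0, 10.0), 90.0) [[242. 151.]
 [252. 151.]
 [252. 186.]
 [242. 186.]] 359
[[0.4517 0.2506 0.03  ]
 [0.4641 0.2543 0.03  ]
 [0.4775 0.2091 0.03  ]
 [0.4646 0.2052 0.03  ]]
ctr [0.46433485 0.23023124 0.03      ]
[119 120 120 117 117 116 117  40  32  41  41  41  41  42  44  42  38  44
  42  36  40  40  37  41  41  38  41  38  35  37  42  43  38  39  37  37
  39  35  39  40  36  38  40  88 142 143 143 141]
90 [150 148 145 144 148 149  87  84 114 118 123 125 125 119 111  67 112 149
 148 148 147 145 145 145 144 147 147 150 149 147 144 143 129  88 104 114
 121 126 127 131 119  99 136 153 150 148 147 147 146 145]
95 [148 148 151 113 112  87  81 121 122 122 125 126 129 129 129 132 125  65
  99 146 148 148 148 148 148 149 152 153 152 150 130  99 123 125 128 131
 133 134 136 133 137 132 129 147 149 151 151 146 145 145]
100 [144 146 148 148 144  85  89 121 124 124 125 126 127 128 128 129 125  71
  89 146 145 142 143 141 143 146 148 140  89  89  87  95 117 128 126 129
 131 131 132 133 134 132 128 147 147 148 150 150 150 149]
105 [148 151 150 147 143  88  86 100 121 121 124 123
[... 495 characters left out ...]
20 121 120 121 121
 121 122 122 120 121 120 129 151 149 145 145 147 149 149]
126 [150 148 149 150 149 144 106  97 116 118 119 120 118 119 119 119 119 119
 117 118 120 118 117 117 119 118 115 117 118 118 117 120 117 119 117 115
 116 116 117 116 115 113 122 146 150 149 147 147 146 149]
135 [150 147 144 142 143 146 147 146 144 143 144 144 145 145 145 147 147 144
 132  85  97 123 120 121 121 120 125 124 124 112 106 144 146 148 148 147
 150 149 149 149 146 146 146 147 146 146 150 150 150 147]
142 [147 148 148 146 145 147 146 146 143 142 143 145 145 144 146 146 147 136
  88  84  91 107 118 119 118 120 123 121 120 111 104 147 148 149 148 147
 145 146 148 149 148 146 147 148 149 148 147 146 146 148]
```

Request:
arm_command([
  [[1.3,-3.6,0,0,0,0],[1.3,-3.6,0,0,0,0],[1.3,-3.6,0,0,0,0],[1.3,-3.6,0,0,0,0],[1.3,-3.6,0,0,0,0],[1.3,-3.6,0,0,0,0],[1.3,-3.6,0,0,0,0],[1.3,-3.6,0,0,0,0],[0,0,0,0,0,0]],
])

```text
t: 1.78
tool_pos: [0.5808, -0.058, 0.218]
orientation: [1.859, 2.531, -0.003]
force: [0.4, 0.1, 0.3]
opening: 0.0927
gripper_force: 0.0
```

```bash
python3 - <<'E'
from h import *
c,im=snap("wrist","w2"); s=monitor.read_state(); print(s["t"],s["tool_pos"],yaw()[0],"cam",-c[1].T@c[2])
E
```

```text
1.8333 [ 0.58008508 -0.05520125  0.21797763] 17.412022020682592 cam [0.55853518 0.01656591 0.3831729 ]
```

Request:
arm_command([
  [[-0.7,-3.5,0,0,0,0],[-0.7,-3.5,0,0,0,0],[-0.7,-3.5,0,0,0,0],[-0.7,-3.5,0,0,0,0],[0,0,0,0,0,0],[0,0,0,0,0,0]],
])

```text
t: 2.33
tool_pos: [0.5515, -0.1928, 0.2184]
orientation: [-1.857, -2.533, -0.001]
force: [-0.1, 0.5, -0.0]
opening: 0.0927
gripper_force: 0.0
```

```bash
python3 - <<'E'
from h import *
c,im=snap("wrist","w3"); s=monitor.read_state(); print(s["t"],s["tool_pos"],yaw()[0],"cam",-c[1].T@c[2])
_,a=load("w2"); 
cv2.imwrite("pics/w23.png",np.vstack([cv2.resize(a[:300],(512,300)),im[:300]]))
E
```

```text
2.3833 [ 0.55183151 -0.19171512  0.21840862] 17.573766827025594 cam [ 0.52913949 -0.11873504  0.38373195]
```

View pics/w23.png

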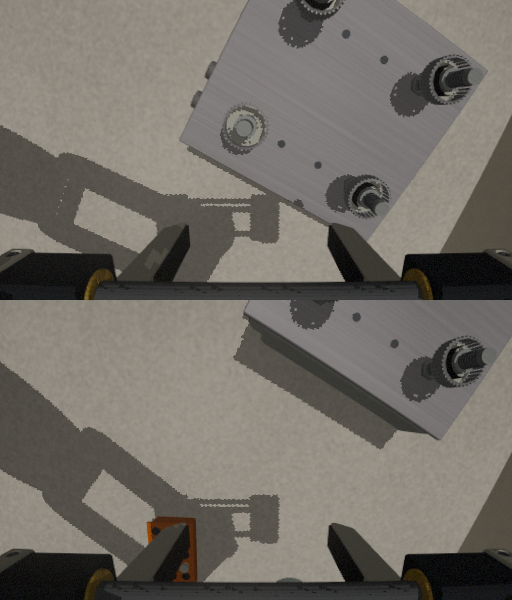

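The stacked wrist views (upper w2, lower w3) show the right front collar from above at (243,128) in w2, the back right at (370,195) and the back left at (450,80). To compare heights I need an oblique view of both front collars, so I'm moving for one.

Request:
arm_command([
  [[-2.2,3.6,0,0,0,0],[-2.2,3.6,0,0,0,0],[-2.2,3.6,0,0,0,0],[-2.2,3.6,0,0,0,0],[-2.2,3.6,0,0,0,0],[0,0,0,0,0,0],[0,0,0,0,0,0]],
])

```text
t: 2.97
tool_pos: [0.4424, -0.0118, 0.2189]
orientation: [1.848, 2.54, 0.002]
force: [0.1, 0.8, 0.5]
opening: 0.0931
gripper_force: 0.0
```

```bash
python3 - <<'E'
from h import *
c,im=snap("wrist","w4"); s=monitor.read_state(); print(s["t"],s["tool_pos"],yaw()[0],"cam",-c[1].T@c[2])
for P in [(.576,.117,.175),(.547,.0014,.175)]: print(proj(c,P))
cv2.imwrite("pics/w4v.png",cv2.resize(im[0:250,312:512],(480,600),interpolation=2))
E
```

```text
3.0167 [ 0.44311431 -0.01323677  0.21901252] 17.80842009771092 cam [0.41923678 0.06215041 0.38418335]
[473.90427035 110.2334648 ]
[378.8949025 232.2533199]
```

View pics/w4v.png

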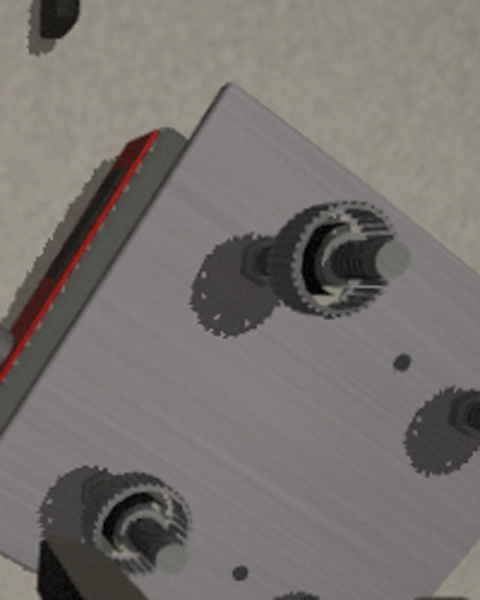

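```bash
python3 - <<'E'
from h import *
c,im=load("w4"); c2,im2=load("w2")
tops={"L":(475.75,107.1),"R":(383.7,232.9)}
for n,p in tops.items():
    X=plane(c,p,.175); print(n,X)
    for z in (.100,.130,.150,.1545,.175):
        print(" z",z,"centre in crop",((proj(c,[X[0],X[1],z])-[312,0])*2.4).round(1))
    for z in (.150,.1545):
        E=np.array([proj(c,[X[0]+.02*np.cos(a),X[1]+.02*np.sin(a),z]) for a in np.linspace(0,6.28,200)]);E=(E-[312,0])*2.4
        print(z,"ext x",E[:,0].min().round(1),E[:,0].max().round(1),"y",E[:,1].min().round(1),E[:,1].max().round(1))
a=cv2.resize(im[70:145,415:500],None,fx=5,fy=5,interpolation=0); b=cv2.resize(im[185:255,340:405],None,fx=5,fy=5,interpolation=0)
b=cv2.copyMakeBorder(b,0,a.shape[0]-b.shape[0],0,0,0); cv2.imwrite("pics/w4z.png",np.hstack([a,b])); print(a.shape,b.shape)
E
```

```text
L [0.57628912 0.11957912 0.175     ]
 z 0.1 centre in crop [261.4 258.8]
 z 0.13 centre in crop [305.5 258.1]
 z 0.15 centre in crop [340.7 257.6]
 z 0.1545 centre in crop [349.3 257.5]
 z 0.175 centre in crop [393. 257.]
0.15 ext x 286.7 393.7 y 198.3 314.7
0.1545 ext x 294.5 403.2 y 197.1 315.6
R [0.55126845 0.00210445 0.175     ]
 z 0.1 centre in crop [101.2 490.4]
 z 0.13 centre in crop [125.2 513.6]
 z 0.15 centre in crop [144.1 531.9]
 z 0.1545 centre in crop [148.8 536.4]
 z 0.175 centre in crop [172.1 559. ]
0.15 ext x 93.5 194.5 y 483.3 578.3
0.1545 ext x 97.3 199.9 y 487.1 583.4
(375, 425, 3) (375, 325, 3)
```

View pics/w4z.png

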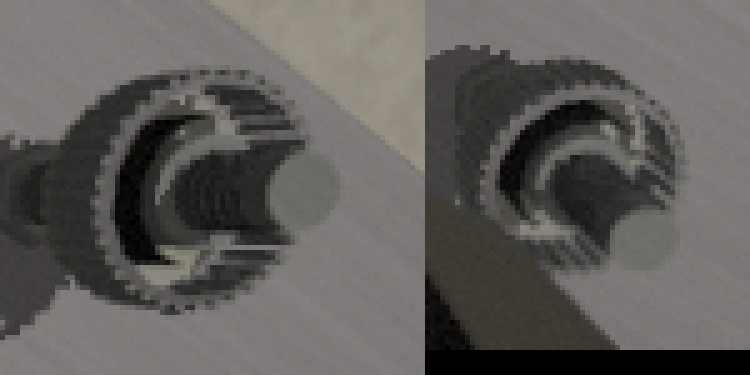

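Both front collars are visible: rod tops at (305,188) left and (645,237) right. The right rim fits a collar top at 150 mm and the left reads higher, but the margin is thin. A tilted low view will settle it.

Request:
arm_command([
  [[0,0,-1.6,0,-6,0],[0,0,-1.6,0,-6,0],[0,0,-1.6,0,-6,0],[0,0,-1.6,0,-6,0],[0,0,-1.6,0,-6,0],[0,0,0,0,0,0],[0,0,0,0,0,0]],
])

```text
t: 3.6
tool_pos: [0.4536, -0.0166, 0.141]
orientation: [1.596, 2.175, 0.418]
force: [-0.2, 0.2, 0.2]
opening: 0.093
gripper_force: 0.0
```

```bash
python3 - <<'E'
from h import *
c,im=snap("wrist","w5"); s=monitor.read_state(); print(s["t"],s["tool_pos"],yaw()[0],"cam",-c[1].T@c[2])
for P in [(.5763,.1196),(.5513,.0021)]:
  for z in (.1,.13,.134,.15,.154,.175): print(z,proj(c,[*P,z]).round(1))
cv2.imwrite("pics/w5v.png",cv2.resize(im[0:260,300:512],None,fx=2.3,fy=2.3,interpolation=2))
E
```

```text
3.65 [ 0.45292338 -0.01630429  0.14026677] 19.86642944134714 cam [0.35277854 0.05759226 0.27328104]
0.1 [393.2  84. ]
0.13 [423.7  87.1]
0.134 [428.2  87.6]
0.15 [447.5  89.7]
0.154 [452.6  90.3]
0.175 [481.9  93.7]
0.1 [328.1 198.3]
0.13 [350.9 212.2]
0.134 [354.3 214.2]
0.15 [368.7 223. ]
0.154 [372.5 225.3]
0.175 [394.4 238.7]
```

View pics/w5v.png

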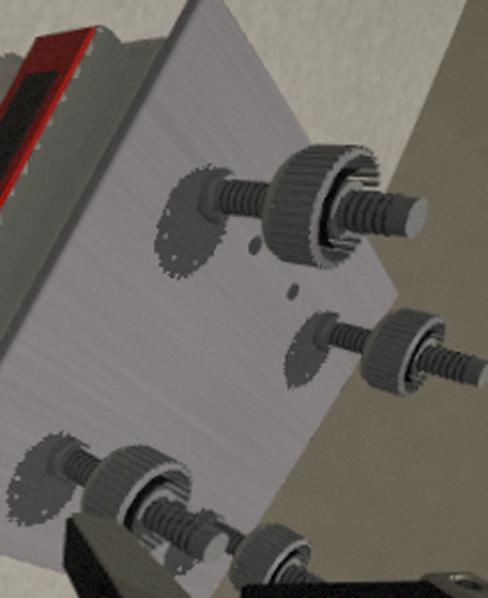

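```bash
python3 - <<'E'
from h import *
c,im=load("w5")
for n,p in (("L",(481.3,94.3)),("R",(392.6,237.8)),("BL",(300+478/2.3,372/2.3))):
  X=plane(c,p,.175); print(n,X.round(4))
  for z in (.130,.132,.134,.150,.154):
    E=np.array([proj(c,[X[0]+.02*np.cos(a),X[1]+.02*np.sin(a),z]) for a in np.linspace(0,6.28,200)]);E=(E-[300,0])*2.3
    print(z,"ext x",E[:,0].min().round(1),E[:,0].max().round(1),"y",E[:,1].min().round(1),E[:,1].max().round(1))
E
```

```text
L [0.5759 0.119  0.175 ]
0.13 ext x 246.8 317.4 y 141.8 258.0
0.132 ext x 251.9 322.6 y 142.0 258.9
0.134 ext x 257.0 327.9 y 142.1 259.8
0.15 ext x 300.7 372.7 y 143.7 267.6
0.154 ext x 312.4 384.6 y 144.2 269.7
R [0.5483 0.0028 0.175 ]
0.13 ext x 71.9 151.1 y 436.9 532.1
0.132 ext x 75.6 155.1 y 439.0 534.7
0.134 ext x 79.3 159.1 y 441.1 537.3
0.15 ext x 111.3 193.3 y 459.1 559.5
0.154 ext x 119.8 202.4 y 463.9 565.4
BL [0.6927 0.0905 0.175 ]
0.13 ext x 347.5 397.4 y 301.9 382.8
0.132 ext x 351.7 401.6 y 302.9 384.1
0.134 ext x 355.9 406.0 y 303.8 385.4
0.15 ext x 391.2 441.9 y 312.0 396.4
0.154 ext x 400.4 451.3 y 314.2 399.3
```

```bash
python3 - <<'E'
from h import *
c,im=load("w5"); G=cv2.cvtColor(im,6).astype(np.float32)
# refine rod top discs: bright pixel blob; print local patches
for n,(u,v) in (("L",(481,94)),("R",(392,238)),("BL",(508,162))):
    p=G[v-10:v+11,u-10:min(u+11,512)]; B=((p>95)&(p<140)).astype(np.uint8)
    num,L,st,ce=cv2.connectedComponentsWithStats(B); l=L[10,min(10,B.shape[1]-1)] ; print(n,st[l],ce[l]+[u-10,v-10])
C=-c[1].T@c[2]
for n,p in (("L",(481.3,94.3)),("R",(392.6,237.8)),("BL",(508,161.7))):
  X=plane(c,p,.175)
  d=C[:2]-X[:2]; d/=np.linalg.norm(d)
  # vertical line on the camera-facing side of the sleeve, r=19.5mm: intensity vs z
  zs=np.arange(.126,.162,.001); row=[]
  for z in zs:
    vals=[]
    for a in np.linspace(-.25,.25,9):
      e=np.array([d[0]*np.cos(a)-d[1]*np.sin(a),d[0]*np.sin(a)+d[1]*np.cos(a)])
      q=proj(c,[*(X[:2]+.0198*e),z]); vals.append(cv2.remap(G,np.float32([[q[0]]]),np.float32([[q[1]]]),1)[0,0])
    row.append(int(np.mean(vals)))
  print(n,X.round(4)); print([f"{int(round(z*1e3))}:{r}" for z,r in zip(zs,row)])
E
```

```text
L [  0   0  21  21 298] [484.12751678  94.91610738]
R [  0   4  19  17 180] [392.89444444 241.93888889]
BL [  0   1  14  16 167] [503.34730539 160.13173653]
L [0.5759 0.119  0.175 ]
['126:47', '127:43', '128:51', '129:47', '130:43', '131:49', '132:43', '133:45', '134:49', '135:60', '136:70', '137:69', '138:63', '139:59', '140:59', '141:59', '142:59', '143:60', '144:59', '145:59', '146:59', '147:59', '148:59', '149:60', '150:60', '151:59', '152:69', '153:104', '154:111', '155:80', '156:18', '157:11', '158:35', '159:82', '160:79', '161:60']
R [0.5483 0.0028 0.175 ]
['126:49', '127:47', '128:49', '129:48', '130:48', '131:52', '132:50', '133:59', '134:74', '135:73', '136:67', '137:64', '138:64', '139:63', '140:63', '141:62', '142:63', '143:62', '144:63', '145:63', '146:63', '147:62', '148:62', '149:63', '150:86', '151:118', '152:120', '153:74', '154:16', '155:16', '156:31', '157:69', '158:104', '159:85', '160:56', '161:55']
BL [0.6931 0.0906 0.175 ]
['126:48', '127:44', '128:43', '129:49', '130:43', '131:44', '132:49', '133:42', '134:50', '135:63', '136:71', '137:68', '138:61', '139:57', '140:59', '141:58', '142:58', '143:57', '144:57', '145:58', '146:58', '147:58', '148:58', '149:58', '150:58', '151:60', '152:85', '153:111', '154:86', '155:25', '156:44', '157:79', '158:53', '159:44', '160:48', '161:44']
```

The tilted view shows the left front collar at (320,205) and the right front at (137,497). On the camera-facing sleeve line the rims read 152.5 mm left and 150 mm right, and the right one would read lower still if its rod is a few mm further back, as the previous view put it. So the left front collar is the high one; the gauge's fit will confirm it. I'm going back to the gauge.

Request:
arm_command([
  [[0.2,3.4,0.6,0,6,0],[0.2,3.4,0.6,0,6,0],[0.2,3.4,0.6,0,6,0],[0.2,3.4,0.6,0,6,0],[0.2,3.4,0,0,6,-1],[0.2,3.4,-2,0,0,0],[0.1,3.4,-2,0,0,0],[0,0,0,0,0,0],[0,0,0,0,0,0]],
])

```text
t: 4.4
tool_pos: [0.463, 0.2082, 0.1201]
orientation: [1.861, 2.504, 0.027]
force: [-0.6, -0.1, -1.0]
opening: 0.0929
gripper_force: 0.0
```

```bash
python3 - <<'E'
from h import *
c,im=snap("wrist","w6"); s=monitor.read_state(); print(s["t"],s["tool_pos"],yaw()[0],s["q"],"cam",-c[1].T@c[2])
for p in [(.472,.2035,.03),(.4577,.2535,.03)]: print(proj(c,p))
a=proj(c,(.465,.2285,.03)).astype(int); box=(a[0]-30,a[1]-50,a[0]+30,a[1]+40)
c,im,pts,r,b,g=gauge_meas("w6",box); print(box,r,b.round(1)); print([plane(c,p,.03).round(4) for p in b], plane(c,r[0],.03))
c1=load("w1")[0]
# two-view height: neck/grip boundary and grip end midpoints (w1: 247,150.5 / 247,186.5)
m=b[np.argsort(b[:,1])]; t=m[:2].mean(0)-[0,.5]; e=m[2:].mean(0)+[0,.5]
print(tri([(c1,(247,150.5)),(c,t)]),tri([(c1,(247,186.5)),(c,e)]))
E
```

```text
4.45 [0.4640263  0.20736203 0.12155001] 16.696655015513475 [ 0.32536098 -0.08000033  1.88279045 -0.00834663  1.30953116  0.03609167] cam [0.43693386 0.28254828 0.28472692]
[262.20412865 200.80625235]
[263.19548016 148.06844966]
(np.int64(232), np.int64(125), np.int64(292), np.int64(215)) ((262.5, 172.99998474121094), (12.999998092651367, 49.99999237060547), 0.0) [[256. 198.]
 [256. 148.]
 [269. 148.]
 [269. 198.]]
[array([0.4653, 0.2046, 0.03  ]), array([0.4512, 0.2516, 0.03  ]), array([0.4629, 0.2551, 0.03  ]), array([0.4776, 0.2082, 0.03  ])] [0.46405215 0.23048994 0.03      ]
(array([0.45752502, 0.25276222, 0.02457   ]), [np.float64(0.0004771470594695507), np.float64(0.0004771470594695369)]) (array([0.47096244, 0.20762072, 0.03494078]), [np.float64(0.00025378875182084117), np.float64(0.0002537887518208166)])
```

```bash
cat >> h.py <<'E'
def delta(pos,psi):
    s=monitor.read_state(); R=cv2.Rodrigues(np.array(s["orientation"]))[0]; p=np.radians(psi)
    y=np.array([np.cos(p),np.sin(p),0]); z=np.array([0,0,-1.]); T=np.c_[np.cross(y,z),y,z]
    print("t",s["t"].__round__(2),"pos",np.round(s["tool_pos"],4),"q6",round(s["q"][5],3),"d cm",((np.array(pos)-s["tool_pos"])*100).round(2),"rot deg",np.degrees(cv2.Rodrigues(T@R.T)[0].ravel()).round(2))
E
python3 -c "
from h import *
delta((.465,.2275,.003),16.7)"
```

```text
t 4.45 pos [0.464  0.2074 0.1216] q6 0.036 d cm [  0.1    2.01 -11.86] rot deg [-0.1   1.74  0.01]
```

Request:
arm_command([
  [[0.05,0.7,-2.5,0,0.6,0],[0.05,0.7,-2.5,0,0.6,0],[0,0.6,-2.5,0,0.5,0],[0,0,-2.4,0,0,0],[0,0,-1.0,0,0,0],[0,0,-0.5,0,0,0],[0,0,0,0,0,0],[0,0,0,0,0,0]],
], gripper=0)

```text
t: 5.12
tool_pos: [0.4674, 0.2271, 0.0103]
orientation: [1.878, 2.516, 0.011]
force: [0.0, 0.7, -0.5]
opening: 0.0474
gripper_force: 0.0
```

```bash
python3 -c "
from h import *
delta((.465,.2275,.003),16.7); print(monitor.read_state()['force'],monitor.read_state()['wrist_torque'])"
```

```text
t 5.12 pos [0.4674 0.2271 0.0103] q6 0.063 d cm [-0.24  0.04 -0.73] rot deg [-0.25  0.35  0.18]
[ 0.04454614  0.74454656 -0.50221386] [-0.04740262  0.02887364 -0.01564406]
```

Request:
arm_command([
  [[-0.2,0,-0.3,-0.2,0.3,0],[0,0,-0.3,0,0,0],[0,0,0,0,0,0]],
])

```text
t: 5.37
tool_pos: [0.4646, 0.2275, 0.0031]
orientation: [-1.878, -2.518, -0.001]
force: [-0.1, -0.6, -0.9]
opening: 0.0463
gripper_force: 0.0
```

Request:
arm_command([
  [[0,0,0,0,0,0],[0,0,0,0,0,0],[0,0,0,0,0,0],[0,0,0,0,0,0],[0,0,0,0,0,0],[0,0,0,0,0,0]],
], gripper=-1, squeeze=35)

```text
t: 5.87
tool_pos: [0.4643, 0.2274, 0.0028]
orientation: [-1.877, -2.518, 0.0]
force: [0.1, -0.1, 0.3]
opening: 0.0135
gripper_force: 35.0
```

Request:
arm_command([
  [[0,0,1.5,0,0,0],[0,0,3,0,0,0],[0,0,3.5,0,0,-2],[0,0,3.5,0,0,-4],[0,0,3.5,0,0,-6],[-0.3,-0.7,2.5,0,0,-7],[-0.4,-0.8,1.5,0,0,-7],[-0.4,-0.8,0.5,0,0,-7],[-0.4,-0.8,0,0,0,-7],[-0.4,-0.8,0,0,0,-7],[-0.4,-0.8,0,0,0,-7],[-0.4,-0.8,0,0,0,-7]],
])

```text
t: 6.87
tool_pos: [0.4367, 0.1719, 0.1972]
orientation: [-2.899, -1.208, 0.001]
force: [0.3, -0.5, -2.0]
opening: 0.0135
gripper_force: 35.0
```

Request:
arm_command([
  [[-0.4,-0.8,0,0,0,-7],[-0.4,-0.8,0,0,0,-7],[-0.3,-0.5,0,0,0,-7],[0,0,0,0,0,-7],[0,0,0,0,0,-7],[0,0,0,0,0,-7],[0,0,0,0,0,-7],[0,0,0,0,0,-5],[0,0,0,0,0,-3],[0,0,0,0,0,0],[0,0,0,0,0,0]],
])

```text
t: 7.78
tool_pos: [0.4259, 0.1513, 0.1973]
orientation: [-3.126, 0.31, 0.0]
force: [0.2, 0.4, -2.9]
opening: 0.0137
gripper_force: 35.0
```

```bash
python3 - <<'E'
from h import *
delta((.4305,.151,.15),-102.3); s=monitor.read_state(); print(s["force"],s["wrist_torque"],s["opening"],s["gripper_force"])
c,im=snap("wrist","w7"); z=s["tool_pos"][2]+.027; print("cam",-c[1].T@c[2])
R=yaw()[1]; tx=R[:,0]; ty=R[:,1]; P=np.array(s["tool_pos"])
def gp(x,y,h): return P+tx*(.084-x)+ty*y*-1+np.array([0,0,-.0028+h])
for q in [(-.027,.022,.03),(-.027,-.022,.03),(.01,0,.03),(.0,.022,.03)]: print(q,proj(c,gp(*q)).round(1))
print("rodtop",proj(c,(.576,.119,.175)))
cv2.imwrite("pics/w7v.png",cv2.resize(im,(800,600)))
E
```

```text
t 7.78 pos [0.4259 0.1513 0.1973] q6 1.996 d cm [ 0.46 -0.03 -4.73] rot deg [-0.03 -0.01 -0.98]
[ 0.16958528  0.35815523 -2.85055518] [-3.92868085e-05  3.06930098e-01  4.77643847e-02] 0.013749966537301879 34.983694553375244
cam [0.50479051 0.13462165 0.36256754]
(-0.027, 0.022, 0.03) [209.   45.3]
(-0.027, -0.022, 0.03) [303.8  45.2]
(0.01, 0, 0.03) [256.5 126.2]
(0.0, 0.022, 0.03) [211.3 105.4]
rodtop [260.59966294 -10.77783744]
```

View pics/w7v.png

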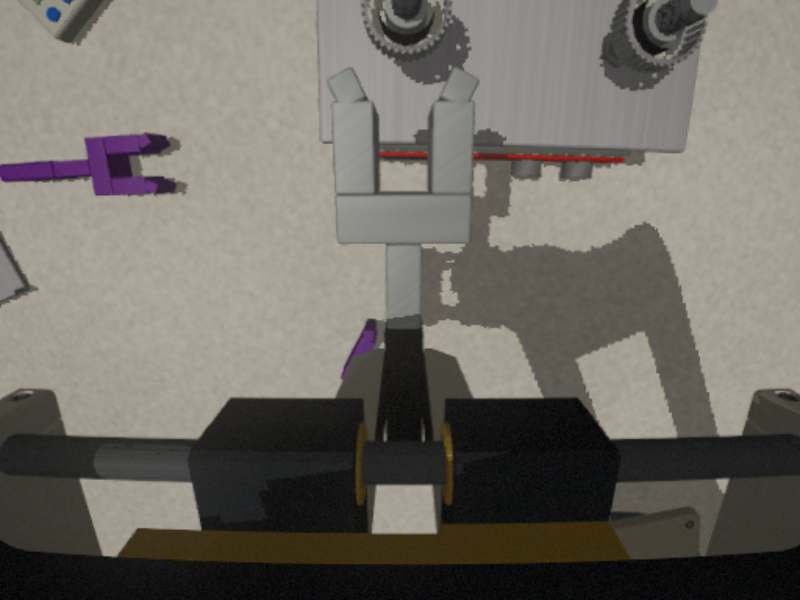

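The gauge is held square: tips at (350,75) and (460,75), slot walls at x=377 and 430. The left rod and collar stand ahead at (405,20), nearly centred on the slot. The shaker's edges run parallel to the gauge. Now I lower it to the platform.

Request:
arm_command([
  [[0,-0.1,-2.5,0,0,0],[0,0,-3,0,0,0],[0,0,-2.4,0,0,0],[0,0,-1,0,0,0],[0,0,-0.3,0,0,0],[0,0,0,0,0,0],[0,0,0,0,0,0]],
])

```text
t: 8.42
tool_pos: [0.4273, 0.1506, 0.1072]
orientation: [-3.125, 0.312, -0.004]
force: [1.1, 0.3, -1.9]
opening: 0.0136
gripper_force: 35.0
```

```bash
python3 - <<'E'
from h import *
delta((.494,.136,.1045),-101.3); s=monitor.read_state(); print(s["force"],s["wrist_torque"])
E
```

```text
t 8.42 pos [0.4273 0.1506 0.1072] q6 1.995 d cm [ 6.67 -1.46 -0.27] rot deg [-0.06  0.15  0.1 ]
[ 1.07757745  0.30211685 -1.89432311] [ 0.02896572  0.25468545 -0.01450013]
```

Request:
arm_command([
  [[0,0,-0.15,0,0,0],[0.6,-0.13,-0.1,0,0,0],[0.8,-0.17,0,0,0,0],[0.8,-0.17,0,0,0,0],[0.8,-0.17,0,0,0,0],[0.4,-0.1,0,0,0,0],[0,0,0,0,0,0]],
])

```text
t: 9.0
tool_pos: [0.4615, 0.1426, 0.1033]
orientation: [-3.125, 0.314, -0.002]
force: [0.4, -0.4, -1.8]
opening: 0.014
gripper_force: 35.0
```

```bash
python3 - <<'E'
from h import *
delta((.494,.136,.104),-101.3); s=monitor.read_state(); print(s["force"],s["wrist_torque"])
c,im=snap("wrist","w8")
G=cv2.cvtColor(im,6)
for z in (.13,.154,.175): print(z,proj(c,(.576,.119,z)).round(1))
R=yaw()[1]; P=np.array(s["tool_pos"])
print(proj(c,P+R[:,0]*.084+[0,0,.0272]).round(1), proj(c,P+R[:,0]*.111+[0,0,.0272]).round(1))
cv2.imwrite("pics/w8v.png",cv2.resize(im[:240],(800,375)))
E
```

```text
t 9.0 pos [0.4615 0.1426 0.1033] q6 1.964 d cm [ 3.25 -0.66  0.07] rot deg [-0.03  0.06  0.17]
[ 0.41774566 -0.39605147 -1.82921581] [0.04394879 0.33457239 0.02767978]
0.13 [257.2  31.4]
0.154 [256.9  13.2]
0.175 [256.5 -10.8]
[256.5 105.2] [256.4  44.9]
```

View pics/w8v.png

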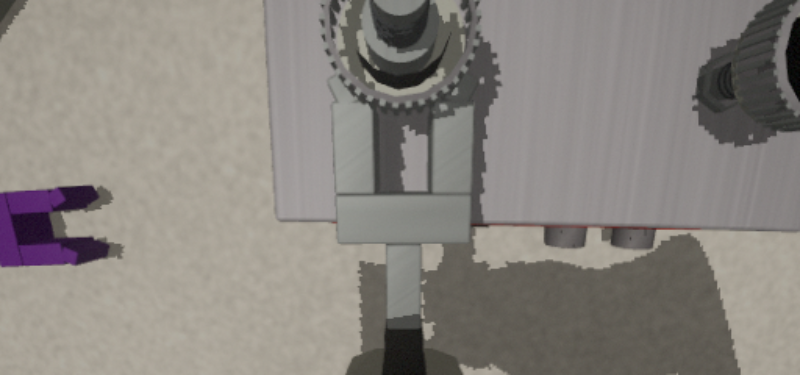

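The fork tips have passed under the left collar's rim at (335,85) and (465,85). The slot centre at x=403 and the rod at x=401 are aligned. I'm advancing the rest.

Request:
arm_command([
  [[0.6,-0.12,0,0,0,0],[0.8,-0.16,0,0,0,0],[0.8,-0.16,0,0,0,0],[0.6,-0.12,0,0,0,0],[0.3,-0.06,0,0,0,0],[0,0,0,0,0,0],[0,0,0,0,0,0]],
])

```text
t: 9.63
tool_pos: [0.4913, 0.1367, 0.103]
orientation: [-3.125, 0.313, -0.0]
force: [0.6, 0.3, -2.1]
opening: 0.0137
gripper_force: 35.0
```

```bash
python3 - <<'E'
from h import *
delta((.494,.136,.103),-101.3); s=monitor.read_state(); print(s["force"],s["wrist_torque"])
c,im=snap("wrist","w9"); G=cv2.cvtColor(im,6)
for z in (.13,.154,.175): print(z,proj(c,(.576,.119,z)).round(1))
Z=s["tool_pos"][2]+.0272
# rod top disc
hsv=cv2.cvtColor(im,cv2.COLOR_BGR2HSV)
for y in range(0,60,4): print(y,G[y,232:284:2])
E
```

```text
t 9.63 pos [0.4913 0.1367 0.103 ] q6 1.941 d cm [ 0.27 -0.07 -0.  ] rot deg [-0.03  0.02  0.14]
[ 0.62633516  0.30731948 -2.05171387] [ 0.09305677  0.30340229 -0.01309211]
0.13 [257.7  99.8]
0.154 [257.5  97.1]
0.175 [257.3  93.5]
0 [141 140 139 135 137 139 137 136 135 136 136 136 137 140 139 135 134 138
 138 134 135 135 135 134 132 134]
4 [143 141 137 136 135 139 141 137 135 138 137 137 138 139 140 137 136 140
 136 136 135 135 136 135 134 135]
8 [142 139 138 135 137 140 138 137 136 138 138 137 138 140 140 136 135 139
 137 136 136 136 137 135 134 134]
12 [142 141 142 137 137 141 139 138 133 139 137 137 137 140 139 139 136 141
 138 135 135 135 137 135 135 136]
16 [144 141 141 136 138 142 139 139 136 137 136 138 140 140 140 135 136 141
 138 136 136 139 137 134 135 137]
20 [144 140 139 138 138 141 140 137 137 138 136 124  81  79  82 123 136 139
 139 137 137 137 136 136 135 136]
24 [143 142 139 138 137 140 141 138 136 138  73  77  78  74  74  71  87 142
 138 136 138 137 139 137 136 137]
28 [145 142 139 137 139 141 142 141 137 136  75  78  76  77  73  73  78 131
 140 137 136 138 139 136 137 136]
32 [145 141 140 138 138 140 143 141 136 137 127  77  73  76  77  72 122 140
 139 137 138 141 140 137 137 138]
36 [145 141 138 138 138 141 142 140 137 139 138 140 139 141 106 138 138 142
 139 138 138 139 139 138 139 139]
40 [146 140 139 140 137 141 143 143 136 140 137 138 142 142 141 135 138 141
 139 138 139 140 138 136 138 140]
44 [146 141 140 142 138 143 143 142 137 141 141 140 140 142 140 139 139 141
 140 139 139 139 141 137 138 139]
48 [146 145 143 141 138 142 135 122 122 121 120 121 121 122 119 119 120 122
 122 121 127 140 137 139 139 140]
52 [138 130 127 120 120 110  62 107 137 129  58 112 139  92  54 127 139  72
  55 128 119 113 118 119 137 138]
56 [130 142  60  58 139 143  61 107 138 138 127 128 126 119 128 138 138 123
 103 136 115  58 101 131 107 108]
```

```bash
python3 - <<'E'
from h import *
c,im=load("w9"); G=cv2.cvtColor(im,6)
for r0,r1,n in ((12,24,"rod"),(38,60,"collar")):
    h=cv2.HoughCircles(cv2.medianBlur(G[30:160,190:325],3),cv2.HOUGH_GRADIENT,1,20,param1=80,param2=12,minRadius=r0,maxRadius=r1)
    if h is not None:
        for x,y,r in h[0][:3]:
            p=(x+190,y+30); print(n,p,r,plane(c,p,.175 if n=="rod" else .154))
for y in range(70,150,3): print(y,G[y,236:282:2])
E
```

```text
rod (np.float32(253.5), np.float32(89.5)) 21.2 [0.57747008 0.11995217 0.175     ]
rod (np.float32(256.5), np.float32(121.5)) 21.0 [0.56734079 0.12103173 0.175     ]
rod (np.float32(232.5), np.float32(114.5)) 15.5 [0.57115494 0.12837693 0.175     ]
collar (np.float32(257.5), np.float32(93.5)) 42.7 [0.5773366 0.1187296 0.154    ]
collar (np.float32(258.5), np.float32(114.5)) 42.7 [0.56928838 0.11995456 0.154     ]
collar (np.float32(278.5), np.float32(99.5)) 39.4 [0.57342297 0.110936   0.154     ]
70 [ 94  94  92  94  93 145 163 162 163 163 159 160 162 162 161 160 160 159
 160 160 159 160 159]
73 [ 94  97 163 163 165 157 150 142 143 141 143 144 141 142 140 146 158 162
 160 159 160 160 159]
76 [ 93  94 164 157 147 143 143 144 141 142 143 143 141 141 139 139 137 144
 158 161 160 160 159]
79 [165 164 151 148 142 144 144 144 144 142 142 144 144 141 139 139 140 140
 141 129 106 160 158]
82 [162 152 150 145 143 144 144 146 143 142 143 143 143 140 137 139 140 142
 101 116 121 158 159]
85 [153 152 149 147 144 144 144 144 145 141 143 143 142 140 138 138 142 141
 141 113 137 104  93]
88 [152 152
[... 1363 characters left out ...]
21 152]
130 [ 91  92  92  96  94 120 163 162 163 161 162 162 160 160 161 160 160 160
 160 158 158 130  81]
133 [112 141  84  93  91  92 107 105 162 161 162 162 160 161 159 161 160 160
 155 142 115 106 109]
136 [117 118 113 113 124  77  78  87  96 104 104  90 121 160 126 104  85  74
  95 107 110 103  79]
139 [142 142 121 114 115 116 114 110 101  79  93 110 112 110 109 108 111 109
 109  98 134 124  74]
142 [142 142 139 140 140 139 136 128 121 124 113 104 131 128  78 132 125 133
 132 132 132 132 131]
145 [140 140 141 140 137 138 138 138 139 138 136 138 137 137 135 134 137 135
 134 132 133 133 133]
148 [141 139 139 139 141 139 139 137 139 137 138 139 135 138 136 138 135 134
 134 135 134 135 134]
```

Request:
arm_command([
  [[0.25,-0.05,0,0,0,0],[0,0,0,0,0,0],[0,0,-0.07,0,0,0],[0,0,0,0,0,0],[0,0,0,0,0,0]],
])

```text
t: 10.1
tool_pos: [0.4939, 0.1364, 0.1028]
orientation: [-3.125, 0.313, -0.002]
force: [0.2, -0.4, -0.6]
opening: 0.0141
gripper_force: 35.0
```

Request:
arm_command([
  [[0,0,0,0,0,0],[0,0,0,0,0,0],[0,0,0,0,0,0],[0,0,0,0,0,0]],
], gripper=0.2)

```text
t: 10.43
tool_pos: [0.494, 0.1363, 0.1027]
orientation: [-3.125, 0.313, -0.002]
force: [0.3, -0.6, -0.7]
opening: 0.0358
gripper_force: 0.0
```

```bash
python3 - <<'E'
from h import *
delta((.577,.119,.20),-101.3); s=monitor.read_state(); print(s["force"],s["wrist_torque"],s["opening"],s["q"])
E
```

```text
t 10.43 pos [0.494  0.1363 0.1027] q6 1.939 d cm [ 8.3  -1.73  9.73] rot deg [-0.04  0.07  0.13]
[ 0.3017844  -0.61184622 -0.65545925] [ 0.05557267  0.15634492 -0.02327475] 0.03582769913659327 [ 1.68859055e-01 -2.04598382e-02  1.86122188e+00  4.30060868e-04
  1.29960265e+00  1.93896947e+00]
```

Request:
arm_command([
  [[0,0,1,0,0,0],[0,0,3,0,0,0],[0,0,3,0,0,3],[0,0,2.7,0,0,5],[1.04,-0.22,0,0,0,7],[1.04,-0.22,0,0,0,7],[1.04,-0.22,0,0,0,7],[1.04,-0.22,0,0,0,7],[1.04,-0.22,0,0,0,7],[1.04,-0.22,0,0,0,7],[1.04,-0.22,0,0,0,7],[1.04,-0.22,0,0,0,7]],
], gripper=0.5)

```text
t: 11.43
tool_pos: [0.5777, 0.1186, 0.2005]
orientation: [-2.812, -1.399, -0.001]
force: [0.1, -0.1, -0.7]
opening: 0.0695
gripper_force: 0.0
```

Request:
arm_command([
  [[0,0,0,0,0,7],[0,0,0,0,0,7],[0,0,0,0,0,7],[0,0,0,0,0,7],[0,0,0,0,0,7],[0,0,0,0,0,7],[0,0,0,0,0,7],[0,0,0,0,0,7],[0,0,0,0,0,7],[0,0,0,0,0,7],[0,0,0,0,0,7],[0,0,0,0,0,7]],
])

```text
t: 12.43
tool_pos: [0.5771, 0.1187, 0.2004]
orientation: [-1.153, -2.922, 0.0]
force: [0.6, -0.7, -0.3]
opening: 0.0698
gripper_force: 0.0
```

Request:
arm_command([
  [[0,0,0,0,0,7],[0,0,0,0,0,7],[0,0,0,0,0,7],[0,0,0,0,0,7],[0,0,0,0,0,7],[0,0,0,0,0,7],[0,0,0,0,0,7],[0,0,0,0,0,7],[0,0,0,0,0,7],[0,0,0,0,0,7],[0,0,0,0,0,5],[0,0,0,0,0,0]],
])

```text
t: 13.43
tool_pos: [0.5772, 0.1187, 0.2004]
orientation: [-0.861, 3.021, -0.002]
force: [-0.7, 0.4, -0.5]
opening: 0.0698
gripper_force: 0.0
```

```bash
python3 - <<'E'
from h import *
delta((.577,.119,.137),147); s=monitor.read_state(); print(s["force"],s["wrist_torque"],s["opening"],s["q"])
c,im=snap("wrist","w10"); G=cv2.cvtColor(im,6)
a=proj(c,(.577,.119,.175)); print("rodtop",a,"collar",proj(c,(.577,.119,.154)),-c[1].T@c[2])
x,y=a.astype(int)
h=cv2.HoughCircles(cv2.medianBlur(G[max(y-70,0):y+70,x-70:x+70],3),cv2.HOUGH_GRADIENT,1,10,param1=80,param2=12,minRadius=15,maxRadius=30)
print(h if h is None else h[0][:3]+[x-70,max(y-70,0),0])
E
```

```text
t 13.43 pos [0.5772 0.1187 0.2004] q6 -2.009 d cm [-0.02  0.03 -6.34] rot deg [ 0.05  0.04 25.19]
[-0.71152242  0.41609008 -0.53336204] [ 0.05445249  0.0543516  -0.04579422] 0.06980706733866321 [ 1.16449510e-01  1.09977575e-01  1.54352810e+00 -9.77760330e-04
  1.48769997e+00 -2.00940334e+00]
rodtop [260.8802005 220.4585449] collar [260.65913567 210.77892794] [0.51130343 0.07608135 0.36568595]
[[263.5        197.5         29.29999924]
 [259.5        208.5         18.10000038]
 [264.5        217.5         27.20000076]]
```

Request:
arm_command([
  [[0,0,-1.5,0,0,7],[0,0,-1.5,0,0,7],[0,0,-1.5,0,0,7],[0,0,-1,0,0,7],[0,0,-0.5,0,0,0],[0,0,-0.3,0,0,0],[0,0,0,0,0,0],[0,0,0,0,0,0]],
])

```text
t: 14.15
tool_pos: [0.5775, 0.1187, 0.1374]
orientation: [-1.555, 2.729, -0.002]
force: [-0.1, 0.3, -0.0]
opening: 0.07
gripper_force: 0.0
```

```bash
python3 - <<'E'
from h import *
delta((.577,.119,.137),150); s=monitor.read_state(); print(s["force"],s["wrist_torque"],s["opening"])
E
```

```text
t 14.15 pos [0.5775 0.1187 0.1374] q6 -2.49 d cm [-0.05  0.03 -0.04] rot deg [0.05 0.07 0.65]
[-0.1406261   0.3164232  -0.02961502] [0.1655806  0.0157388  0.01515783] 0.0699661372591215
```

Request:
arm_command([
  [[0,0,0,0,0,0],[0,0,0,0,0,0],[0,0,0,0,0,0],[0,0,0,0,0,0],[0,0,0,0,0,0],[0,0,0,0,0,0]],
], gripper=-1, squeeze=20)

```text
t: 14.65
tool_pos: [0.5753, 0.1199, 0.1366]
orientation: [1.56, -2.724, -0.004]
force: [-9.7, 4.1, 6.1]
opening: 0.0387
gripper_force: 20.0
```

```bash
python3 - <<'E'
from h import *
for i in range(3):
    s=monitor.read_state(); print(np.round(s["tool_pos"],4),s["force"].round(2),s["wrist_torque"].round(3),s["opening"],s["gripper_force"],s["q"][5])
    eyes.read_camera("wrist")
E
```

```text
[0.5753 0.1199 0.1366] [-9.75  4.12  6.15] [0.924 1.997 0.017] 0.03874635742296066 20.000393092632294 -2.4935518858972685
[0.5753 0.1199 0.1366] [-8.09  4.23  6.  ] [0.865 1.722 0.   ] 0.038647204354319516 20.00114679336548 -2.4935582266825187
[0.5753 0.1199 0.1366] [-9.05  4.4   6.  ] [0.866 1.78  0.013] 0.03837645608774549 20.00101089477539 -2.4935333612787205
```

Request:
arm_command([
  [[-0.2,0.1,0,0,0,0],[0,0,0,0,0,0],[0,0,0,0,0,0]],
])

```text
t: 15.05
tool_pos: [0.5751, 0.1199, 0.1367]
orientation: [-1.561, 2.726, -0.001]
force: [0.0, -0.1, 1.3]
opening: 0.0385
gripper_force: 20.0
```

```bash
cat > st.py <<'E'
from h import *
F=[];T=[];
for i in range(3):
    s=monitor.read_state(); F.append(s["force"]);T.append(s["wrist_torque"])
    if i<2: eyes.read_camera("wrist")
print(round(s["t"],2),np.round(s["tool_pos"],4),"F",np.mean(F,0).round(2),"T",np.mean(T,0).round(3),"sdTz",np.std(T,0)[2].round(3),"op",round(s["opening"],4),"q6",round(s["q"][5],3),"psi",yaw()[0].round(1))
E
python3 st.py
```

```text
15.15 [0.5751 0.1199 0.1367] F [-0.    0.83  1.53] T [0.437 0.236 0.008] sdTz 0.022 op 0.0385 q6 -2.492 psi 149.6
```

Request:
arm_command([
  [[0,0,-0.01,0,0,-4],[0,0,-0.016,0,0,-7],[0,0,-0.016,0,0,-7],[0,0,-0.016,0,0,-7],[0,0,-0.016,0,0,-7],[0,0,-0.016,0,0,-7],[0,0,-0.016,0,0,-7],[0,0,-0.016,0,0,-7],[0,0,-0.016,0,0,-7],[0,0,0,0,0,0]],
])

```text
t: 15.98
tool_pos: [0.5749, 0.1203, 0.1354]
orientation: [-0.021, -3.141, -0.001]
force: [-1.9, 3.7, 2.9]
opening: 0.0382
gripper_force: 20.0
```

```bash
python3 st.py
```

```text
16.08 [0.5749 0.1203 0.1354] F [-2.22  4.22  3.47] T [0.933 0.45  0.041] sdTz 0.014 op 0.0385 q6 -1.449 psi 89.8
```

Request:
arm_command([
  [[-0.03,0.08,-0.016,0,0,-7],[0,0,-0.016,0,0,-7],[0,0,-0.016,0,0,-7],[0,0,-0.016,0,0,-7],[0,0,-0.016,0,0,-7],[0,0,-0.016,0,0,-7],[0,0,-0.016,0,0,-7],[0,0,-0.016,0,0,-7],[0,0,-0.016,0,0,-7],[0,0,-0.016,0,0,-7],[0,0,0,0,0,0]],
])

```text
t: 17.0
tool_pos: [0.5752, 0.1208, 0.1339]
orientation: [-1.813, -2.565, -0.001]
force: [0.6, 4.0, 2.5]
opening: 0.0386
gripper_force: 20.0
```

```bash
python3 st.py
```

```text
17.1 [0.5752 0.1208 0.1339] F [1.09 4.57 2.26] T [ 0.722 -0.177  0.031] sdTz 0.031 op 0.0387 q6 -0.23 psi 20.0
```

Request:
arm_command([
  [[0.02,0.1,-0.016,0,0,-7],[0,0,-0.016,0,0,-7],[0,0,-0.016,0,0,-7],[0,0,0,0,0,0]],
])

```text
t: 17.43
tool_pos: [0.5754, 0.1209, 0.1334]
orientation: [2.249, 2.193, 0.0]
force: [1.4, -0.3, 2.2]
opening: 0.0387
gripper_force: 20.0
```

```bash
sed -i 's/range(3)/range(8)/; s/i<2/i<7/; s/"sdTz"/"q6tau",np.round(np.mean(J),4),np.round(np.std(J),4),"sdTz"/; s/T=\[\];/T=[];J=[]/; s/F.append/J.append(s["joint_torque"][5]);F.append/' st.py; python3 st.py
```

```text
17.78 [0.5754 0.121  0.1334] F [ 2.16 -1.19  2.81] T [-0.256 -0.353  0.047] q6tau 0.682 1.0712 sdTz 0.03 op 0.0384 q6 0.143 psi -1.3
```

Request:
arm_command([
  [[0.04,-0.02,-0.016,0,0,-7],[0,0,0,0,0,0]],
])

```text
t: 17.95
tool_pos: [0.5755, 0.121, 0.1332]
orientation: [-2.383, -2.047, 0.0]
force: [2.1, -1.8, 4.6]
opening: 0.0384
gripper_force: 20.0
```

```bash
python3 st.py
```

```text
18.3 [0.5755 0.121  0.1332] F [ 1.43 -2.71  5.12] T [-0.544 -0.201  0.038] q6tau 0.5849 0.8278 sdTz 0.026 op 0.0381 q6 0.263 psi -8.2
```

Request:
arm_command([
  [[0,0,-0.016,0,0,-7],[0,0,0,0,0,0]],
])

```text
t: 18.47
tool_pos: [0.5755, 0.121, 0.133]
orientation: [-2.503, -1.899, -0.0]
force: [1.6, -4.2, 4.6]
opening: 0.0388
gripper_force: 20.0
```

```bash
python3 st.py
```

```text
18.82 [0.5755 0.121  0.133 ] F [ 1.4  -2.99  4.96] T [-0.599 -0.242  0.055] q6tau 0.5383 0.7661 sdTz 0.02 op 0.0386 q6 0.385 psi -15.2
```

Request:
arm_command([
  [[0,-0.05,-0.012,0,0,-7],[0,0,0,0,0,0]],
])

```text
t: 18.98
tool_pos: [0.5756, 0.1209, 0.1329]
orientation: [-2.612, -1.743, -0.001]
force: [1.2, -1.2, 4.6]
opening: 0.0385
gripper_force: 20.0
```

```bash
python3 st.py
```

```text
19.33 [0.5756 0.1209 0.1328] F [ 2.39 -1.08  5.06] T [-0.237 -0.415  0.043] q6tau 0.5611 0.8419 sdTz 0.018 op 0.0383 q6 0.508 psi -22.3
```

Request:
arm_command([
  [[0,0,-0.012,0,0,-7],[0,0,0,0,0,0]],
])

```text
t: 19.5
tool_pos: [0.5756, 0.1209, 0.1328]
orientation: [-2.716, -1.577, -0.001]
force: [2.8, -0.7, 5.8]
opening: 0.0384
gripper_force: 20.0
```

```bash
python3 st.py
```

```text
19.85 [0.5756 0.1209 0.1328] F [ 2.62 -0.86  5.67] T [-0.235 -0.449  0.089] q6tau 0.5692 0.7666 sdTz 0.02 op 0.0383 q6 0.63 psi -29.3
```

Request:
arm_command([
  [[0,0,0,0,0,-3],[0,0,0,0,0,0]],
])

```text
t: 20.02
tool_pos: [0.5757, 0.1209, 0.1328]
orientation: [-2.753, -1.511, -0.001]
force: [2.8, -0.3, 5.9]
opening: 0.0389
gripper_force: 20.0
```

```bash
sed -i 's/range(8)/range(14)/; s/i<7/i<13/' st.py; python3 st.py
```

```text
20.67 [0.5756 0.1209 0.1328] F [ 2.75 -0.85  5.45] T [-0.244 -0.475  0.086] q6tau 0.2057 0.2583 sdTz 0.022 op 0.0385 q6 0.683 psi -32.3
```

Request:
arm_command([
  [[0,0,0,0,0,-4],[0,0,0,0,0,0]],
])

```text
t: 20.83
tool_pos: [0.5756, 0.1208, 0.1328]
orientation: [-2.805, -1.413, -0.001]
force: [3.5, -1.5, 4.5]
opening: 0.0388
gripper_force: 20.0
```

```bash
python3 st.py
```

```text
21.48 [0.5757 0.1209 0.1328] F [ 2.95 -0.98  5.19] T [-0.267 -0.468  0.114] q6tau 0.2614 0.3444 sdTz 0.032 op 0.0385 q6 0.753 psi -36.3
```

Request:
arm_command([
  [[0.05,-0.02,0.0,0,0,0],[0,0,0,0,0,0]],
])

```text
t: 21.65
tool_pos: [0.5757, 0.1208, 0.1328]
orientation: [-2.802, -1.418, -0.0]
force: [0.3, -0.5, 7.3]
opening: 0.0385
gripper_force: 20.0
```

Request:
arm_command([
  [[0,0,0,0,0,0],[0,0,0,0,0,0],[0,0,0,0,0,0],[0,0,0,0,0,0],[0,0,0,0,0,0],[0,0,0,0,0,0]],
], gripper=0.5)

```text
t: 22.15
tool_pos: [0.5755, 0.1206, 0.1321]
orientation: [-2.803, -1.416, 0.001]
force: [-0.2, 0.8, -0.4]
opening: 0.0691
gripper_force: 0.0
```

```bash
sed -i 's/range(14)/range(4)/; s/i<13/i<3/' st.py; python3 st.py
```

```text
22.3 [0.5758 0.1206 0.1325] F [-0.02  0.41 -0.3 ] T [-0.037  0.127 -0.015] q6tau -0.0057 0.0018 sdTz 0.009 op 0.07 q6 0.754 psi -36.4
```

Request:
arm_command([
  [[0,0,1,0,0,0],[0,0,2.5,0,0,0],[0,0,3,0,0,-6],[-1.0,0.2,0.3,0,0,-7],[-1.0,0.2,0,0,0,-7],[-1.1,0.2,0,0,0,-7],[-1.1,0.2,0,0,0,-7],[-1.1,0.2,0,0,0,-7],[-1.1,0.2,0,0,0,-7],[-1.1,0.2,0,0,0,-7],[-0.7,0.2,0,0,0,-7],[0,0,0,0,0,-3]],
], gripper=0.2)

```text
t: 23.3
tool_pos: [0.493, 0.137, 0.2016]
orientation: [-3.124, 0.323, -0.002]
force: [0.1, -0.0, -0.5]
opening: 0.056
gripper_force: 0.0
```

Request:
arm_command([
  [[0,0,0,0,0,0],[0,0,0,0,0,0]],
])

```text
t: 23.47
tool_pos: [0.4941, 0.1367, 0.2014]
orientation: [-3.125, 0.309, -0.003]
force: [-0.2, 0.2, 0.6]
opening: 0.0558
gripper_force: 0.0
```

```bash
python3 - <<'E'
from h import *
delta((.494,.1363,.103),-101.3)
c,im=snap("wrist","w11"); G=cv2.cvtColor(im,6)
a=proj(c,(.494,.1363,.13)); n=proj(c,(.494+.028*.98,.1363-.028*.196,.13)); f=proj(c,(.577,.119,.13)); print("grip84",a,"neck end",n,"origin",f)
# neck & fork edges: light gauge vs bench; print rows across neck/grip
u=int(a[0])
for y in range(int(n[1])-24,int(a[1])+6,5): print(y,G[y,u-24:u+26:2])
E
```

```text
t 23.47 pos [0.4941 0.1367 0.2014] q6 1.937 d cm [-0.01 -0.04 -9.84] rot deg [-0.05  0.11 -0.  ]
grip84 [257.91317333 203.65529187] neck end [257.89207795 173.86462452] origin [258.66765427 107.45125767]
149 [145 148 145 144 145 146 145 146 147 134 145 146 143 139 137 133 109  78
  77  75 108 143 143 139 139]
154 [147 145 146 146 144 144 144 146 147 132 143 141 139 137 132 133 109  77
  77  76  76 142 143 141 140]
159 [148 145 146 147 144 144 142 147 146 138 139 136 137 131 132 133 101  78
  78  77 106 144 143 141 139]
164 [128 129 128 131 132 133 133 137 137 132 135 136 134 132 132 131 106  78
  77  80  77 144 145 143 144]
169 [164 165 164 159 162 162 159 161 162 152 133 134 132 130 129 128 106  96
  93  93  96  98  96  96  96]
174 [164 162 158 161 161 157 159 160 161 115  39  36  35  33  38  36  39  96
  99  96  96  94  93  94  93]
179 [163 163 163 160 158 161 164 164 165 116  36  38  35  39  35  37  34  83
  95  95  95  98  95  91  94]
184 [163 162 156 160 165 159 157 159 163 117  35  38  35  36  35  40  37  99
  97  95  95  95  94  96  96]
189 [157 158 157 166 165 166 165 162 161 114  38  36  35  38  42  37  39  98
  94  96  96  95  96  96  94]
194 [163 166 167 163 161 161 160 166 165 115  40  40  38  40  34  35  35  97
  95  95  94  94  94  94  94]
199 [161 160 163 162 163 159 159 161 162 146  37  38  40  36  39  39  40  95
  95  95  91  93  92  95  94]
204 [161 161 159 162 160 158 161 162 160 141  35  37  35  37  33  35  37  97
  98  94  96  97  94  92  95]
```

Request:
arm_command([
  [[0,0,-2.5,0,0,0],[0,0,-3,0,0,0],[0,0,-2.5,0,0,0],[0,0,-1.3,0,0,0],[0,0,-0.4,0,0,0],[0,0,0,0,0,0],[0,0,0,0,0,0]],
])

```text
t: 24.1
tool_pos: [0.4945, 0.1366, 0.1045]
orientation: [-3.125, 0.312, -0.003]
force: [-0.3, -0.1, 1.5]
opening: 0.0563
gripper_force: 0.0
```

```bash
python3 st.py; python3 -c "
from h import *
delta((.494,.1363,.103),-101.3)"
```

```text
24.25 [0.4951 0.1368 0.1052] F [-0.18 -0.2   0.88] T [0.019 0.137 0.019] q6tau -0.0188 0.0049 sdTz 0.004 op 0.0556 q6 1.939 psi -101.4
t 24.25 pos [0.4951 0.1368 0.1052] q6 1.939 d cm [-0.11 -0.05 -0.22] rot deg [-0.06  0.2   0.11]
```

Request:
arm_command([
  [[-0.05,-0.05,-0.15,0,0,0],[0,0,0,0,0,0]],
])

```text
t: 24.42
tool_pos: [0.4937, 0.1361, 0.1026]
orientation: [-3.125, 0.312, -0.003]
force: [0.3, -0.7, -0.2]
opening: 0.0556
gripper_force: 0.0
```

Request:
arm_command([
  [[0,0,0,0,0,0],[0,0,0,0,0,0],[0,0,0,0,0,0],[0,0,0,0,0,0],[0,0,0,0,0,0],[0,0,0,0,0,0],[0,0,0,0,0,0]],
], gripper=-1, squeeze=10)

```text
t: 25.0
tool_pos: [0.4933, 0.1361, 0.102]
orientation: [-3.125, 0.313, -0.001]
force: [-0.2, 1.4, 0.3]
opening: 0.0137
gripper_force: 10.3
```

```bash
python3 st.py
```

```text
25.15 [0.4933 0.1362 0.102 ] F [-0.21  0.43 -0.16] T [0.106 0.192 0.11 ] q6tau 0.0853 0.0363 sdTz 0.023 op 0.0141 q6 1.939 psi -101.4
```

Request:
arm_command([
  [[0,0,0,0,0,0],[0,0,0,0,0,0],[-0.2,0.04,0,0,0,0],[-0.4,0.08,0,0,0,0],[-0.6,0.12,0,0,0,0],[-0.6,0.12,0,0,0,0],[-0.6,0.12,0,0,0,0],[0,0,0,0,0,0]],
], squeeze=35)

```text
t: 25.82
tool_pos: [0.4678, 0.1412, 0.102]
orientation: [-3.125, 0.312, 0.001]
force: [-3.6, -0.4, 1.2]
opening: 0.0138
gripper_force: 35.0
```

```bash
python3 st.py
```

```text
25.97 [0.4681 0.1412 0.102 ] F [-5.14 -0.08  3.12] T [ 0.05   0.872 -0.018] q6tau 0.0102 0.038 sdTz 0.027 op 0.0137 q6 1.957 psi -101.4
```

Request:
arm_command([
  [[-0.5,0.1,0,0,0,0],[-0.5,0.1,0,0,0,0],[0,0,0,0,0,0]],
])

```text
t: 26.22
tool_pos: [0.4585, 0.1431, 0.102]
orientation: [-3.125, 0.312, -0.0]
force: [-2.5, -0.5, 1.2]
opening: 0.014
gripper_force: 35.0
```

```bash
python3 st.py
```

```text
26.37 [0.4587 0.143  0.102 ] F [-3.13  0.19  1.38] T [ 0.013  0.587 -0.015] q6tau 0.0203 0.0277 sdTz 0.013 op 0.0138 q6 1.965 psi -101.4
```

Request:
arm_command([
  [[-0.7,0.14,0,0,0,0],[-0.8,0.16,0,0,0,0],[-0.8,0.16,0,0,0,0],[-0.8,0.16,0,0,0,0],[-0.8,0.16,0.3,0,0,0],[-0.6,0.12,1,0,0,0],[0,0,1,0,0,0],[0,0,0,0,0,0]],
])

```text
t: 27.03
tool_pos: [0.4151, 0.1524, 0.1273]
orientation: [-3.124, 0.312, -0.006]
force: [1.0, -0.2, -2.2]
opening: 0.0139
gripper_force: 35.0
```

```bash
python3 st.py; python3 - <<'E'
from h import *
c,im=snap("wrist","w12"); G=cv2.cvtColor(im,6)
sc=cam("scene")
s=monitor.read_state(); print(s["q"])
E
```

```text
27.18 [0.4146 0.1519 0.1252] F [ 0.37  0.01 -2.47] T [0.068 0.307 0.01 ] q6tau 0.0219 0.024 sdTz 0.014 op 0.014 q6 2.005 psi -101.4
[ 2.34563165e-01 -2.49338735e-01  2.02624294e+00  3.87452088e-04
  1.36393088e+00  2.00488306e+00]
```

Request:
arm_command([
  [[0,0,2,0,0,0],[0,0,3,0,0,0],[0,0,2.5,0,0,3],[0,0.5,0,0,0,5],[0.3,0.5,0,0,0,7],[0.3,0.5,0,0,0,7],[0.3,0.5,0,0,0,7],[0.3,0.5,0,0,0,7],[0.3,0.5,0,0,0,7],[0.3,0.5,0,0,0,7],[0.3,0.5,0,0,0,7],[0.3,0.5,0,0,0,7]],
])

```text
t: 28.23
tool_pos: [0.4383, 0.1969, 0.1991]
orientation: [-2.812, -1.399, 0.002]
force: [0.6, -0.1, -3.2]
opening: 0.0138
gripper_force: 35.0
```

Request:
arm_command([
  [[0.4,0.5,0,0,0,7],[0.4,0.5,0,0,0,7],[0.4,0.5,0,0,0,7],[0.4,0.5,0,0,0,7],[0.4,0.5,0,0,0,7],[0.4,0.4,0,0,0,7],[0,0,0,0,0,7],[0,0,0,0,0,5],[0,0,0,0,0,0],[0,0,0,0,0,0]],
])

```text
t: 29.07
tool_pos: [0.4622, 0.2257, 0.1993]
orientation: [-1.881, -2.514, 0.002]
force: [0.5, -0.2, -1.9]
opening: 0.0134
gripper_force: 35.0
```

```bash
python3 st.py; python3 -c "
from h import *
delta((.4643,.2274,.004),16.7)"
```

```text
29.22 [0.4623 0.2258 0.1998] F [-0.27  0.05 -2.11] T [-0.176 -0.014 -0.011] q6tau -0.2369 0.3 sdTz 0.015 op 0.0137 q6 0.067 psi 16.4
t 29.22 pos [0.4623 0.2258 0.1998] q6 0.067 d cm [  0.2    0.16 -19.58] rot deg [-0.01 -0.07  0.28]
```

Request:
arm_command([
  [[0,0.1,-2,0,0,0],[0,0,-3.5,0,0,0],[0,0,-3.5,0,0,0],[0,0,-3.5,0,0,0],[0,0,-3,0,0,0],[0,0,-2,0,0,0],[0,0,-0.8,0,0,0],[0,0,-0.4,0,0,0],[0,0,-0.2,0,0,0],[0,0,0,0,0,0],[0,0,0,0,0,0]],
])

```text
t: 30.13
tool_pos: [0.4638, 0.2274, 0.0128]
orientation: [1.878, 2.518, 0.003]
force: [-0.1, -0.6, -2.3]
opening: 0.014
gripper_force: 35.0
```

```bash
python3 st.py
```

```text
30.28 [0.4634 0.2273 0.0124] F [-0.54  0.02 -2.33] T [-0.242 -0.014  0.011] q6tau 0.0059 0.0014 sdTz 0.034 op 0.0139 q6 0.067 psi 16.6
```

Request:
arm_command([
  [[0,0,-0.4,0,0,0],[0,0,-0.3,0,0,0],[0,0,-0.15,0,0,0],[0,0,-0.1,0,0,0],[0,0,0,0,0,0]],
])

```text
t: 30.7
tool_pos: [0.4622, 0.2268, 0.002]
orientation: [-1.877, -2.517, 0.001]
force: [-4.4, -3.0, 6.9]
opening: 0.0137
gripper_force: 35.0
```

```bash
python3 st.py
```

```text
30.85 [0.4622 0.2268 0.002 ] F [-3.9  -2.54  6.39] T [-0.42   0.768  0.027] q6tau 0.0401 0.0012 sdTz 0.025 op 0.0139 q6 0.067 psi 16.6
```

Contact with the bench, so I release and lift clear.

Request:
arm_command([
  [[0,0,0.08,0,0,0],[0,0,0,0,0,0],[0,0,0,0,0,0]],
])

```text
t: 31.1
tool_pos: [0.4623, 0.2269, 0.0021]
orientation: [-1.878, -2.518, 0.0]
force: [0.4, 0.4, -1.9]
opening: 0.0138
gripper_force: 35.0
```

Request:
arm_command([
  [[0,0,0,0,0,0],[0,0,0,0,0,0],[0,0,0,0,0,0],[0,0,0,0,0,0],[0,0,1,0,0,0],[0,0,3,0,0,0],[0,0,4,0,0,0],[0,0,4,0,0,0],[0,0,4,0,0,0],[0,0,2,0,0,0],[0,0,0,0,0,0]],
], gripper=0.2)

```text
t: 32.02
tool_pos: [0.4658, 0.2282, 0.1902]
orientation: [1.875, 2.514, 0.015]
force: [0.3, 0.2, 0.0]
opening: 0.0554
gripper_force: 0.0
```

```bash
python3 st.py; python3 - <<'E'
from h import *
c,im=snap("wrist","w13")
a=proj(c,(.465,.2285,.03)).astype(int)
c,im,pts,r,b,g=gauge_meas("w13",(a[0]-25,a[1]-35,a[0]+25,a[1]+30)); print(r,plane(c,r[0],.03).round(4),len(pts))
# loose things: compare scene before/after
_,im2=snap("scene","scene2"); d=cv2.absdiff(cv2.imread("pics/raw_scene.png"),im2).max(2)
n,L,st,ce=cv2.connectedComponentsWithStats((cv2.medianBlur(d,3)>25).astype(np.uint8))
print([(s.tolist(),k.round(0).tolist()) for s,k in zip(st[1:],ce[1:]) if s[4]>6])
E
```

```text
32.17 [0.4621 0.2268 0.1822] F [-0.34  0.21 -0.37] T [-0.06   0.016  0.001] q6tau -0.0003 0.0026 sdTz 0.02 op 0.0558 q6 0.067 psi 16.6
((258.0, 177.5), (39.0, 10.0), 90.0) [0.4619 0.2295 0.03  ] 432
[([315, 0, 11, 8, 72], [320.0, 3.0]), ([329, 0, 13, 8, 30], [335.0, 4.0]), ([330, 0, 139, 220, 13377], [400.0, 112.0]), ([492, 0, 20, 20, 320], [503.0, 8.0]), ([415, 4, 6, 8, 26], [417.0, 7.0]), ([328, 9, 23, 25, 232], [340.0, 22.0]), ([349, 8, 6, 7, 25], [352.0, 11.0]), ([308, 11, 24, 29, 469], [319.0, 25.0]), ([457, 38, 4, 12, 24], [458.0, 44.0]), ([313, 41, 6, 7, 32], [316.0, 44.0]), ([324, 41, 8, 8, 32], [328.0, 44.0]), ([460, 52, 4, 13, 35], [461.0, 58.0]), ([281, 58, 28, 26, 282], [290.0, 66.0]), ([408, 76, 7, 3, 15], [411.0, 77.0]), ([281, 91, 57, 145, 4072], [308.0, 164.0]), ([486, 110, 26, 53, 797], [500.0, 135.0]), ([337, 226, 25, 6, 66], [349.0, 228.0]), ([367, 236, 4, 2, 7], [369.0, 236.0])]
```

```bash
python3 -c "
from plant import ticket
print(ticket.close_job())"
```

```text
the job is handed in; nothing more can be done
None
```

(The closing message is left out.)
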